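Find the sensor box that rattles

TASK

A bolt has gone missing and is loose inside one of the three sealed boxes clamped in the transit cradle. Press the cradle's tail lever down until it latches and keeps the clamp bar open by itself, then take up the boxes one at a time and shake them lengthways to find the one that rattles, putting each silent box back into a nest of the cradle. Finish while holding the rattling box still and level, lid up, centred over the steel dish and well clear above it (leave the dish where it is): keep it in the gripper, do not put it down.

Things in the scene. Friction and masses are not known exactly. Their poses are not given: they have to be found in the camera images.
- cradle: Fixed transit cradle: dark steel plate 150 mm (own x) by 326 mm (own y), 8 mm thick. Own x points away from the robot (within 0.2 rad). Origin: on the table under the middle of the middle nest. Three nests side by side, middles at own x = 0, y = +100, 0, -100 mm; a box stands in each with its length along the cradle's x and 46 mm free between neighbours.
- nest_left (a point): Middle of the left nest's floor, 10 mm above the table; the other two lie at 100 and 200 mm along the cradle's own -y. A box in a nest has 4 mm play to each side between black corner posts, whose tops are 20 mm above the table; posts stand at the four corners only, so the boxes' sides are free at mid length.
- lever (a joint): Tail lever of the sprung clamp (rad): 0 = shut; grows as the tail's pad is pressed down; 0.70 = down at its stop. The resistance at the pad rises to about 8 N. Near the stop (0.66) a sprung hook snaps over a pin on the lever; when let go it then stays latched at about 0.62. Let go earlier, it springs back. It swings about point lever_shaft.
- lever_pad_top (a point): Middle of the upper face of the lever's ribbed black rubber thumb pad, 36 x 46 mm, on the robot's side of the cradle in its middle line. It slopes by 0.66 rad at first (high towards the robot) and lies level when latched. In the cradle's frame it is at x = -118, z = 74 mm while shut and x = -136, z = 34 mm when latched, on an arc of 70 mm about the shaft.
- lever_shaft (a point): Middle of the cross shaft (parallel to the cradle's own y; 66 mm towards the robot from the cradle's origin, 26 mm up). The clamp bar, 284 mm long, sits on the same shaft: while shut it lies 1 mm over the near ends of all three lids; latched it stands above the shaft, its top 75 mm over the table, clear of the boxes, which then lift straight up.
- box_a: One of three identical closed boxes of die-cast aluminium with screwed lids, in the nests in any order: 104 mm long (own x), 54 mm wide (own y), 46 mm high, 0.09 to 0.18 kg empty. Origin: centre of the underside. A blanking plug 12 mm long and 17 mm thick sticks out of the far (+x) end. Grip across the 54 mm width at mid length.
- box_b: Like box_a. Each box is potted solid up to 18 mm above its underside; above lies a hollow of 93 x 43 x 22 mm. In one of the three (any of them, not told) a 70 g steel bolt, 40 mm long, lies loose; the other two are empty. When the box is shaken or tipped lengthways, the bolt slides through it (about 50 mm) and knocks on its end walls, and stays at the end it was thrown to.
- box_c: Like box_a. The boxes' own weights differ by chance by up to 0.09 kg, more than the bolt weighs, so weighing does not tell which holds the bolt. Held level at mid length, the bolt at one end or the other shifts the moment on the wrist by about 0.02 N m either way.
- dish: Round stainless dish, 111 mm across, 24 mm high, 0.3 kg, loose on the table at the right. Origin: centre of its underside.
Not all that is in view belongs to the job. There is more than one size of the dish; the one meant has the size given above.

How it is judged (in metres and radians):
On the way, in this order (a step that is already met when the one before it is completed fails the run):
1. the tail lever is latched down and let go, all three boxes still in their nests (value of joint lever above 0.5 rad and contact force between the fingers and lever_pad below 0.3 N and z of box_a in the frame of cradle between 0.006 and 0.014 m and angle between each of box_a, box_b, box_c's own z axis and vertical below 0.06 rad and x of box_a in the frame of cradle between -0.008 and 0.008 m and z of box_b in the frame of cradle between 0.006 and 0.014 m and x of box_b in the frame of cradle between -0.008 and 0.008 m and z of box_c in the frame of cradle between 0.006 and 0.014 m and x of box_c in the frame of cradle between -0.008 and 0.008 m), for 0.2 s.
2. in a box lifted at least 35 mm out of its nest, the loose bolt knocks against the near end wall (((z of box_a in the frame of cradle above 0.045 m and contact force between box_a_near and anything else above 0.12 N) or (z of box_b in the frame of cradle above 0.045 m and contact force between box_b_near and anything else above 0.12 N) or (z of box_c in the frame of cradle above 0.045 m and contact force between box_c_near and anything else above 0.12 N))).
3. then against the far end wall (((z of box_a in the frame of cradle above 0.045 m and contact force between box_a_far and anything else above 0.12 N) or (z of box_b in the frame of cradle above 0.045 m and contact force between box_b_far and anything else above 0.12 N) or (z of box_c in the frame of cradle above 0.045 m and contact force between box_c_far and anything else above 0.12 N))).
4. then against the near end wall again (((z of box_a in the frame of cradle above 0.045 m and contact force between box_a_near and anything else above 0.12 N) or (z of box_b in the frame of cradle above 0.045 m and contact force between box_b_near and anything else above 0.12 N) or (z of box_c in the frame of cradle above 0.045 m and contact force between box_c_near and anything else above 0.12 N))).
At the end, for the whole second after the job is handed in: the box with the loose bolt is held still in the fingers, its middle within 35 mm of the dish's middle seen from above, its underside 80 to 250 mm above the table, level within 0.2 rad, lid up; the two silent boxes stand down in nests; the lever is still latched; the dish has moved less than 30 mm (value of joint lever above 0.5 rad and ((contact force between box_a_floor and anything else above 0.15 N and contact force between the fingers and box_a above 2 N and horizontal distance between box_a and dish below 0.035 m and height (world z) of box_a between 0.08 and 0.25 m and angle between box_a's own z axis and vertical below 0.2 rad and linear speed of box_a below 0.03 m/s and (z of box_b in the frame of cradle between 0.006 and 0.014 m and angle between box_b's own z axis and vertical below 0.06 rad and x of box_b in the frame of cradle between -0.008 and 0.008 m) and (z of box_c in the frame of cradle between 0.006 and 0.014 m and angle between box_c's own z axis and vertical below 0.06 rad and x of box_c in the frame of cradle between -0.008 and 0.008 m)) or (contact force between box_b_floor and anything else above 0.15 N and contact force between the fingers and box_b above 2 N and horizontal distance between box_b and dish below 0.035 m and height (world z) of box_b between 0.08 and 0.25 m and angle between box_b's own z axis and vertical below 0.2 rad and linear speed of box_b below 0.03 m/s and (z of box_a in the frame of cradle between 0.006 and 0.014 m and angle between box_a's own z axis and vertical below 0.06 rad and x of box_a in the frame of cradle between -0.008 and 0.008 m) and (z of box_c in the frame of cradle between 0.006 and 0.014 m and angle between box_c's own z axis and vertical below 0.06 rad and x of box_c in the frame of cradle between -0.008 and 0.008 m)) or (contact force between box_c_floor and anything else above 0.15 N and contact force between the fingers and box_c above 2 N and horizontal distance between box_c and dish below 0.035 m and height (world z) of box_c between 0.08 and 0.25 m and angle between box_c's own z axis and vertical below 0.2 rad and linear speed of box_c below 0.03 m/s and (z of box_a in the frame of cradle between 0.006 and 0.014 m and angle between box_a's own z axis and vertical below 0.06 rad and x of box_a in the frame of cradle between -0.008 and 0.008 m) and (z of box_b in the frame of cradle between 0.006 and 0.014 m and angle between box_b's own z axis and vertical below 0.06 rad and x of box_b in the frame of cradle between -0.008 and 0.008 m))) and distance of dish from where it was at the start of the episode below 0.03 m); the arm keeps its last pose, push and grip.
It also fails if it takes over 72 s, if anything falls off the work surface, if the arm or the gripper's body presses on something with over 40 N, if the wrist force passes 120 N, or if a joint passes its speed limit or range.

ROBOT

A 6-joint arm with a two-finger parallel gripper is mounted at the origin on a cart in front of the work surface, level with it; the furniture and walls round the work are solid. World frame = base frame: x ahead of the robot, y to its left, z up, the work surface at z = 0. Lengths are in mm, angles in rad, forces in N, time in s.
With the tool pointing down it reaches from about 425 to 1125 mm from the base axis. Payload 14.9 kg.
Tool frame: the origin (TCP) lies midway between the tips of the shut fingers; the grasp point (between the pads) lies 19 mm behind it (ctrl.grip_point_offset is the distance from the TCP to the grasp point, in mm); z points along the fingers, y is the line along which they close (so a half turn about z gives the same grasp; the last joint's range is limited). The gripper opens to 91 mm and grips with 3 to 60 N. Pads are 32 mm wide; open, the fingers measure 118 mm over their backs; the gripper's body (76 mm by 178 mm) begins 60 mm behind the grasp point.
Start: joints at [-1.161, 0.379, 1.734, -0, 1.028, -0.033], TCP at [299.927, -632.504, 213.932] pointing down, gripper open.
Joint ranges: [-2.77, 2.77], [-0.74, 2.19], [0, 2.66], [-1.06, 4.2], [0.31, 2.87], [-3.08, 3.08]. Speed limits (rad/s): [1.89, 1.89, 2.39, 3.14, 3.14, 3.14].

INTERFACE

Orientations are given as a unit quaternion [w, x, y, z].
In Python, from cell import ctrl, grab_frame, job gives the robot as it stands.
- The arm moves only by the shell command python3 -m handwheel 'ROWS' [FORCE]. ROWS is JSON, a list of rows, each a list of 3 entries, a list of its own where there are three numbers: the shift along the tool's x, y, z in mm, then the turn about the tool's z in rad, then the opening, from 0 (shut) to 1 (fully open). A call has 1 to 10 rows; each row is the pose to reach, as a shift and turn from the pose commanded when the call began, along the tool's axes at that moment; what a row does not reach only later rows make up. A row lasts 1/10 s, in which the tool goes at most 50 mm and 8.59 degrees, less where a joint would pass 70% of its speed; a pose out of reach is approached as far as the arm can. A call with a gripper value outside its range is refused whole. The fingers move at their own pace and stop on an object; FORCE is the grip in N (left out, the last holds). Time passes only in rows, so rows that repeat a pose let the fingers close. It gives the time, the measured TCP pose, the force, the opening and the grip force at its end, in the units of the state.
- ctrl.state(): the state, without advancing time (a new reading comes with each control period).
- grab_frame(name): name is "scene" or "side" or "wrist"; returns a dict with "image" (400x640x3 uint8, red, green, blue), "range_z" (400x640 float32, mm along the optical axis (not along the pixel's ray), 0 where there is no reading), "camera_matrix" (3x3 intrinsics, pixels), "extrinsics" (4x4, takes a point from world to camera coordinates); the wrist camera has in their place "hand_eye" (4x4, takes a point from camera to tool coordinates, whose origin is the TCP and whose axes are the flange's). Camera axes: x right, y down, z forward; pixel columns grow to the right and rows downward; lengths in mm; the calibration is good to about 2 mm. A picture is of the moment at which its call begins: read the wrist's pose just before it.
- job.finish_job(): hands the job in; it is judged then, once.
The state is a dict: "clock": time; "joints": joint angles; "joint_vel": joint speeds; "joint_efforts": joint torques, N m; "position": TCP position; "tcp_rot": TCP orientation; "wrist_force": force on the tool from outside, world axes, zero at the start; "torque": the same for the moment, N m; "opening": finger opening in mm; "gripper_force": force on a finger pad.
Only numpy, scipy, OpenCV 4.12 (cv2) and the standard library are available. Lean on these libraries where they do the work, as an engineer would, in place of code of your own. Each camera call takes 0.05 s, during which the arm holds its last target. There are 200 camera calls.

## Working session

There is one attempt and no reset: what is moved stays moved. The work goes in short steps, Python scripts to look and compute and a shell command to move; the robot and the scene stay as the last step left them, time stands still between calls to the robot, and variables do not carry over. Pictures are saved under pics/ and viewed, at most 10 in all, crops included, and the job is handed in when it is done.

```bash
ls; mkdir -p pics
cat > h.py <<'E'
import numpy as np,cv2
from cell import ctrl,grab_frame,job
def save(f,name,crop=None,k=1):
    im=f["image"][:,:,::-1]
    if crop: x0,y0,x1,y1=crop; im=im[y0:y1,x0:x1]
    cv2.imwrite("pics/"+name,cv2.resize(im,None,fx=k,fy=k,interpolation=cv2.INTER_CUBIC))
def w(f,u,v,z=None):
    K=f["camera_matrix"];E=f["extrinsics"]
    d=np.linalg.inv(K)@[u,v,1]; Ei=np.linalg.inv(E)
    if z is None:
        p=d*np.median(f["range_z"][v-1:v+2,u-1:u+2]); return Ei[:3,:3]@p+Ei[:3,3]
    r=Ei[:3,:3]@d; o=Ei[:3,3]; return o+r*(z-o[2])/r[2]
E
python3 - <<'E'
from h import *
import pickle
for n in("scene","side"):
    f=grab_frame(n); save(f,n+"0.png"); pickle.dump(f,open(n+".pkl","wb"))
print(ctrl.state())
E
```

```text
pics
{'clock': 0.1, 'joints': array([-1.16131067e+00,  3.79366428e-01,  1.73469497e+00, -1.77825569e-05,
        1.02848707e+00, -3.33027776e-02]), 'joint_vel': array([-0.00066306, -0.00129822, -0.00170275,  0.00103642,  0.00079662,
        0.00044325]), 'joint_efforts': array([-1.58507650e-03, -7.65037394e+01, -4.35292733e+01,  6.51884009e-02,
        3.97551432e-02,  1.07898245e-05]), 'position': array([ 299.77745436, -632.18768112,  213.36021342]), 'tcp_rot': array([-4.68054711e-04,  9.75591121e-01,  2.19594481e-01, -9.68402387e-05]), 'wrist_force': array([0.1209349 , 0.33967774, 0.39012474]), 'torque': array([ 0.04058123, -0.02193911, -0.04419806]), 'gripper_force': 0.0, 'opening': 91.12687214054775}
```

View pics/scene0.png

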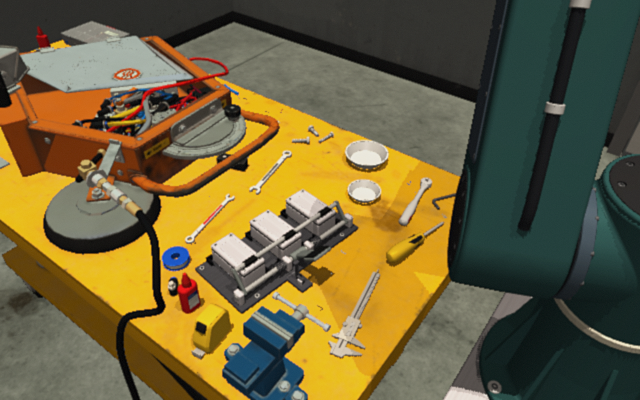

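View pics/side0.png

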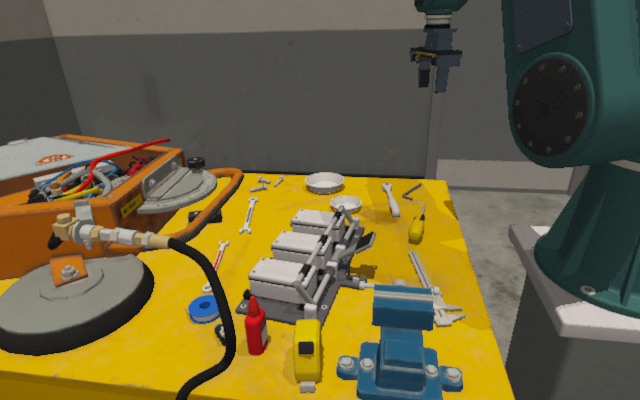

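The scene view shows the cradle with three boxes (boxes at about 236,256 / 272,229 / 312,206; lever tail at about 300,280). There are two dishes, at (367,155) and (364,190). The vise is at (262,350), the caliper at (355,315), and other tools lie around. Next I'll measure the dishes and look at a crop of the cradle.

Run:
```python
from h import *
import pickle
f=pickle.load(open("scene.pkl","rb"))
save(f,"crop1.png",(190,130,400,320),3.6)
for u0,u1,v in((345,389,153),(347,383,188)):
    a,b=w(f,u0,v,24),w(f,u1,v,24); print(a,b,np.linalg.norm(a-b))
# world map by depth
E=np.linalg.inv(f["extrinsics"]);K=f["camera_matrix"]
v,u=np.mgrid[0:400,0:640];z=f["range_z"]
P=np.stack([(u-K[0,2])/K[0,0]*z,(v-K[1,2])/K[1,1]*z,z],-1)@E[:3,:3].T+E[:3,3]
np.save("P.npy",P)
for c in((236,252),(272,229),(312,206),(300,280),(262,320),(270,345)): print(c,P[c[1],c[0]].round())
for (u,v) in((367,155),(364,190)):
    m=np.zeros((400,640),bool);m[v-22:v+22,u-27:u+27]=1
    q=P[m&(P[...,2]>19)&(P[...,2]<32)&(z>0)]
    c,r=cv2.minEnclosingCircle(q[:,:2].astype(np.float32)); print(c,2*r,len(q))
```

```text
[ 637.83212543 -287.48360597   24.        ] [ 548.90379709 -356.54742035   24.        ] 112.5968828901339
[ 555.62819813 -174.26992571   24.        ] [ 488.73193651 -225.85664956   24.        ] 84.47662337843376
(236, 252) [596. 153.  57.]
(272, 229) [584.  60.  55.]
(312, 206) [561. -45.  56.]
(300, 280) [476. 107.  18.]
(262, 320) [423. 271. 115.]
(270, 345) [385. 296. 111.]
(596.32666015625, -324.6037292480469) 115.51068115234375 251
(524.9369506835938, -198.89308166503906) 78.0035171508789 13
```

View pics/crop1.png

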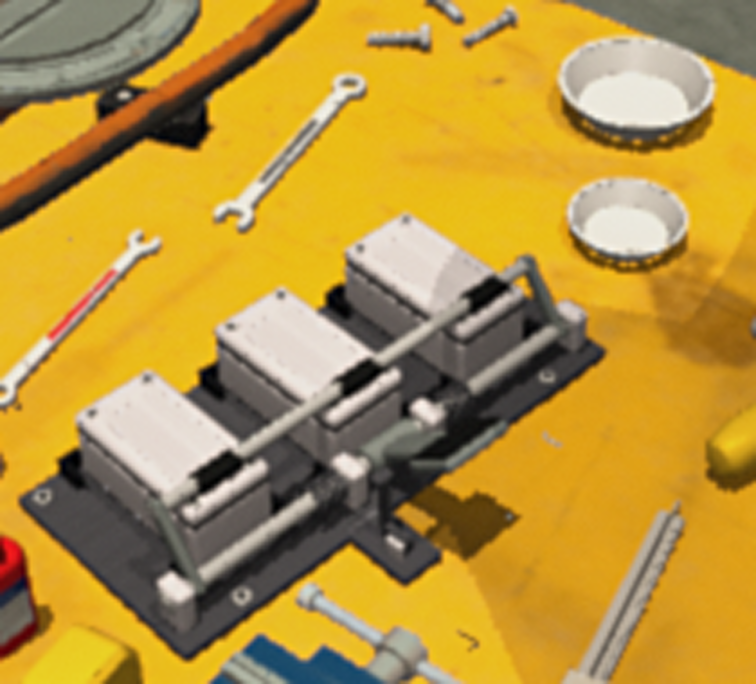

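```bash
cat > fit.py <<'E'
from h import *
import pickle
from scipy.optimize import least_squares
f=pickle.load(open("scene.pkl","rb"))
obs=[((20,500),(75,163,8)),((187,657),(-75,163,8)),((604,352),(-75,-163,8)),
((405,215),(52,-127,56)),((347,248),(52,-73,56)),((282,290),(52,-27,56)),((217,325),(52,27,56)),((148,372),(52,73,56)),((80,408),(52,127,56))]
W=np.array([w(f,190+c[0]/3.6,130+c[1]/3.6,L[2])[:2] for c,L in obs]); L=np.array([l for _,l in obs],float)
def T(p,q): c,s=np.cos(p[2]),np.sin(p[2]); q=np.atleast_2d(q); return np.c_[p[0]+c*q[:,0]-s*q[:,1],p[1]+s*q[:,0]+c*q[:,1]]
r=least_squares(lambda p:(T(p,L[:,:2])-W).ravel(),[570,50,0])
if __name__=="__main__":
    print(r.x); print(r.fun.reshape(-1,2).round(1))
    p=r.x
    for n,q in dict(pad0=(-118,0),padL=(-136,0),A=(0,100),B=(0,0),C=(0,-100)).items(): print(n,T(p,q).round(1))
    P=np.load("P.npy")
    # where is pad in depth
    m=(abs(P[...,0]-T(p,(-118,0))[0,0])<35)&(abs(P[...,1]-T(p,(-118,0))[0,1])<35)&(P[...,2]>45)&(P[...,2]<110)
    print(m.sum(), P[m].mean(0), P[m].min(0),P[m].max(0))
    # obstacles taller than 90 mm within workspace
    m=(P[...,0]>300)&(P[...,0]<900)&(abs(P[...,1])<500)&(P[...,2]>65)&(P[...,2]<400)
    H,_,_=np.histogram2d(P[m][:,0],P[m][:,1],bins=[12,20],range=[[300,900],[-500,500]],weights=None)
    Z=np.zeros((12,20))
    for q in P[m]: i,j=int((q[0]-300)//50),int((q[1]+500)//50); Z[min(i,11),min(j,19)]=max(Z[min(i,11),min(j,19)],q[2])
    print(Z.astype(int))
E
python3 fit.py
```

```text
[ 5.75204017e+02  5.34041553e+01 -1.43491035e-01]
[[ 9.   0.4]
 [ 6.  -0.2]
 [ 6.7 -5.2]
 [-2.  -4.3]
 [-3.   3.1]
 [-2.8 -3.9]
 [-5.1  4. ]
 [-3.2 -2.3]
 [-5.5  8.4]]
pad0 [[458.4  70.3]]
padL [[440.6  72.9]]
A [[589.5 152.4]]
B [[575.2  53.4]]
C [[560.9 -45.6]]
284 [463.94281319  76.59417559  73.39297443] [443.95302963  49.3124804   45.93328273] [493.40273943 104.78524967  85.91273527]
[[  0   0   0   0   0   0   0   0   0   0   0   0   0  76  74   0   0   0
    0   0]
 [  0   0   0   0   0   0   0   0   0   0   0   0   0  83 115 120  97  96
    0   0]
 [  0   0   0   0   0   0   0   0   0   0   0  84   0  84 115 119  97  97
    0   0]
 [  0   0   0   0   0   0   0   0   0   0  67  85   0  78  77   0   0   0
    0   0]
 [  0   0   0   0   0   0   0   0  71  69  70  69  69  65   0  65  65   0
    0   0]
 [  0   0   0   0   0   0   0   0   0   0   0  66  68  71   0  77   0   0
    0   0]
 [  0   0   0   0   0   0   0   0   0   0   0   0   0   0   0 140 126   0
    0   0]
 [  0   0   0   0   0   0   0   0   0   0   0   0   0   0   0 170   0   0
    0   0]
 [  0   0   0   0   0   0   0   0   0   0   0   0   0   0 173 177   0   0
    0   0]
 [  0   0   0   0   0  94  97  98 104 104  97  97  96   0 178 178   0   0
    0   0]
 [  0   0   0   0   0  96  93 147 115 115 110   0  94   0 177 178   0   0
    0   0]
 [  0   0   0   0   0  89 141 146 121 142 122 108  92 154 191 184   0   0
    0   0]]
```

The meant dish is the larger one: measured 112.6 mm across at pixel (367,155), about (594,-323) in world. The smaller one at (364,190) is only 84 mm. Only one thing looks like a lever, the greenish tail and pad at about (318,254). Next I'll move above the cradle for a close wrist view.

```bash
python3 -m handwheel '[[[450,-553,-87],0.586,0],[[450,-553,-87],0.586,0],[[450,-553,-87],0.586,0],[[450,-553,-87],0.586,0],[[450,-553,-87],0.586,0],[[450,-553,-87],0.586,0],[[450,-553,-87],0.586,0],[[450,-553,-87],0.586,0],[[450,-553,-87],0.586,0],[[450,-553,-87],0.586,0]]' 10; python3 -c "
from h import *
print(ctrl.state()['tcp_rot'])"
```

```text
clock: 1.1
position: [417.9, -148.5, 274.7]
tcp_rot: [0.0, 0.997, -0.072, 0.0]
wrist_force: [1.1, -0.9, 0.4]
opening: 14.2
gripper_force: 0.0
[ 3.86031696e-06  9.97421892e-01 -7.17604236e-02  1.01700560e-04]
```

```bash
python3 -m handwheel '[[[22,-213,-25],0,0],[[22,-213,-25],0,0],[[22,-213,-25],0,0],[[22,-213,-25],0,0],[[22,-213,-25],0,0],[[22,-213,-25],0,0],[[22,-213,-25],0,0]]'
cat >> h.py <<'E'
from scipy.spatial.transform import Rotation as R
def wristpose(): 
    s=ctrl.state(); M=np.eye(4); M[:3,:3]=R.from_quat(np.roll(s["tcp_rot"],-1)).as_matrix(); M[:3,3]=s["position"]; return M
def wrist():
    M=wristpose(); f=grab_frame("wrist"); f["extrinsics"]=np.linalg.inv(M@f["hand_eye"]); return f
E
python3 - <<'E'
from h import *
import pickle
f=wrist(); pickle.dump(f,open("w1.pkl","wb")); save(f,"w1.png",None,1.25); print(f["hand_eye"].round(2))
E
```

```text
clock: 1.8
position: [469.9, 57.1, 299.1]
tcp_rot: [0.0, 0.997, -0.071, -0.0]
wrist_force: [-0.3, -0.0, 0.2]
opening: 1.1
gripper_force: 0.0
[[  -0.     -0.96   -0.29   82.81]
 [   1.     -0.     -0.      0.29]
 [   0.     -0.29    0.96 -170.75]
 [   0.      0.      0.      1.  ]]
```

View pics/w1.png

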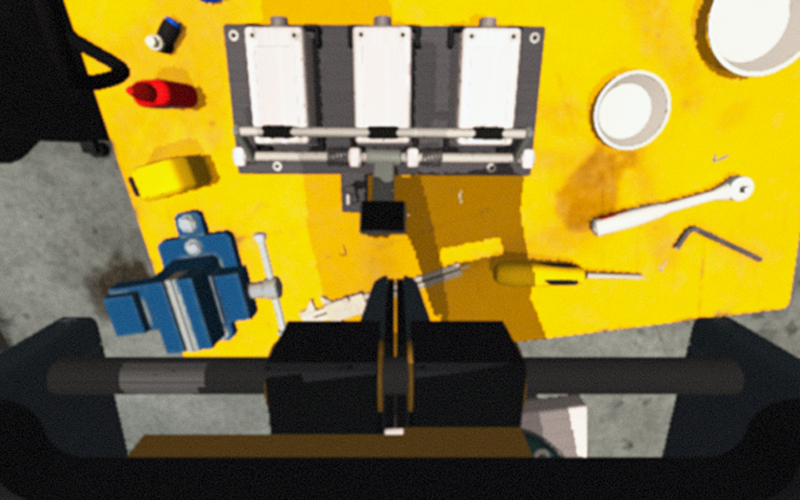

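The wrist view has the cradle straight in front: plate corners (226,24), (545,24), (231,175) and (533,176), and the pad centred at (383,216). I'll refit the cradle from it.

```bash
cat > fit2.py <<'E'
from h import *
import pickle
from scipy.optimize import least_squares
f=pickle.load(open("w1.pkl","rb"))
obs=[((226,24),(75,163,8)),((545,24),(75,-163,8)),((230,175),(-75,163,8)),((533,176),(-75,-163,8)),
((247,28),(52,127,56)),((304,28),(52,73,56)),((354,27),(52,27,56)),((409,27),(52,-27,56)),((462,28),(52,-73,56)),((517,28),(52,-127,56))]
W=np.array([w(f,c[0]/1.25,c[1]/1.25,L[2])[:2] for c,L in obs]); L=np.array([l for _,l in obs],float)
def T(p,q): c,s=np.cos(p[2]),np.sin(p[2]); q=np.atleast_2d(q); return np.c_[p[0]+c*q[:,0]-s*q[:,1],p[1]+s*q[:,0]+c*q[:,1]]
r=least_squares(lambda p:(T(p,L[:,:2])-W).ravel(),[570,50,0]); p=r.x
print(p.round(3)); print(r.fun.reshape(-1,2).round(1).tolist())
for n,q in dict(pad0=(-118,0),padL=(-136,0),A=(0,100),B=(0,0),C=(0,-100)).items(): print(n,T(p,q).round(1))
print(w(f,383/1.25,216/1.25,74), w(f,306,173),w(f,int(275/1.25),70),w(f,int(488/1.25),70))
P=np.load("P.npy"); 
m=(P[...,2]>85)&(P[...,2]<250)&(P[...,0]>480)&(P[...,0]<720)&(P[...,1]>150)&(P[...,1]<300)
q=P[m]; print(len(q), q[np.argsort(q[:,1])][::12].round())
E
python3 fit2.py
```

```text
[ 5.76825e+02  5.33490e+01 -1.49000e-01]
[[7.6, 3.8], [4.9, -1.4], [6.4, -8.8], [7.2, 1.9], [-2.6, 5.6], [-3.3, 3.1], [-4.5, 2.4], [-5.4, -1.9], [-4.6, -0.2], [-5.6, -4.4]]
pad0 [[460.1  70.8]]
padL [[442.3  73.5]]
A [[591.7 152.2]]
B [[576.8  53.3]]
C [[562.  -45.5]]
[464.66614052  69.24428372  74.        ] [464.70129964  69.70719745  74.9651021 ] [596.97140958 151.99224083  56.10959876] [568.54573624 -45.02228731  57.09684058]
545 [[715. 252. 167.]
 [714. 256. 173.]
 [692. 258. 163.]
 [702. 259. 170.]
 [682. 261. 159.]
 [718. 262. 171.]
 [683. 262. 159.]
 [691. 263. 165.]
 [707. 264. 169.]
 [692. 265. 163.]
 [716. 266. 162.]
 [702. 266. 168.]
 [703. 267. 166.]
 [708. 267. 163.]
 [606. 268.  90.]
 [688. 269. 161.]
 [679. 269. 162.]
 [664. 270. 150.]
 [605. 270.  92.]
 [662. 271. 150.]
 [606. 272.  90.]
 [686. 273. 161.]
 [666. 274. 152.]
 [675. 274. 157.]
 [669. 275. 153.]
 [679. 276. 153.]
 [665. 277. 150.]
 [653. 278. 144.]
 [654. 279. 144.]
 [653. 280. 143.]
 [650. 281. 141.]
 [651. 283. 139.]
 [650. 284. 138.]
 [657. 285. 148.]
 [642. 286. 121.]
 [641. 287. 127.]
 [658. 289. 138.]
 [651. 290. 137.]
 [653. 291. 135.]
 [655. 292. 132.]
 [639. 293. 121.]
 [635. 294. 119.]
 [646. 296. 129.]
 [632. 297. 108.]
 [644. 298. 127.]
 [646. 300. 124.]]
```

The lids and pad agree on origin ≈ (581,53) and yaw ≈ -0.149; the plate itself is offset toward the robot. I'll move down over the pad.

```bash
python3 -m handwheel '[[[-12,-13,50],0,0],[[-12,-13,100],0,0],[[-12,-13,150],0,0],[[-12,-13,190],0,0],[[-12,-13,205],0,0],[[-12,-13,205],0,0]]'
```

```text
clock: 2.45
position: [458.3, 70.5, 92.3]
tcp_rot: [0.0, 0.997, -0.072, -0.002]
wrist_force: [-0.4, 1.0, 0.4]
opening: 0.5
gripper_force: 0.0
```

```bash
python3 -m handwheel '[[[-2,0,10],0,0],[[-4,0,18],0,0],[[-7,0,26],0,0],[[-10,0,34],0,0],[[-12,0,42],0,0],[[-13,0,50],0,0],[[-13,0,50],0,0]]'
```

```text
clock: 3.15
position: [446.7, 73.5, 44.5]
tcp_rot: [0.0, 0.997, -0.072, -0.0]
wrist_force: [-4.2, 0.0, 4.8]
opening: 0.8
gripper_force: 2.2
```

```bash
python3 -m handwheel '[[[0,0,5],0,0],[[0,0,10],0,0],[[0,0,14],0,0],[[0,0,17],0,0],[[0,0,20],0,0],[[0,0,20],0,0]]'
```

```text
clock: 3.75
position: [447.5, 73.6, 27.7]
tcp_rot: [0.0, 0.997, -0.072, -0.001]
wrist_force: [-34.0, -1.8, 94.9]
opening: 0.4
gripper_force: 48.3
```

```bash
python3 -m handwheel '[[[0,0,-10],0,0],[[0,0,-50],0,0],[[0,0,-100],0,0],[[0,0,-150],0,0],[[0,0,-200],0,1],[[0,0,-230],0,1],[[0,0,-230],0,1]]'
python3 - <<'E'
from h import *
import pickle
f=wrist(); pickle.dump(f,open("w2.pkl","wb")); save(f,"w2.png",(120,0,460,210),2.3)
E
```

```text
clock: 4.45
position: [450.0, 73.8, 260.0]
tcp_rot: [-0.001, 0.997, -0.072, 0.005]
wrist_force: [0.6, 0.8, -1.4]
opening: 21.5
gripper_force: 0.0
```

View pics/w2.png

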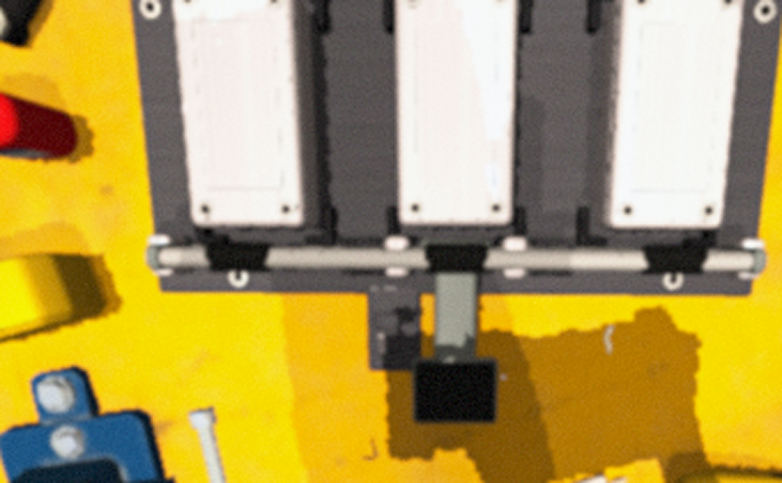

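The lever is latched: the bar is clear of all three lids. Near lid corners are at crop (191,226)-(303,224), (399,225)-(513,223) and (611,226)-(724,226). I'll compute the box centres from these.

Run:
```python
from h import *
import pickle
f=pickle.load(open("w2.pkl","rb"))
ax=np.array([np.cos(-.149),np.sin(-.149)])
for n,a,b in(("A",(191,226),(303,224)),("B",(399,226),(513,223)),("C",(611,226),(724,226))):
    a,b=[w(f,120+c[0]/2.3,c[1]/2.3,56)[:2] for c in(a,b)]; print(n,((a+b)/2).round(1),np.linalg.norm(a-b).round(1),((a+b)/2+52*ax).round(1), np.arctan2(*(a-b)[::-1])-np.pi/2)
m=wristpose(); print(m[:3,3],np.arctan2(m[1,0],m[0,0]))
print(ctrl.state()['torque'],ctrl.state()['wrist_force'])
```

```text
A [546.2 157.5] 53.2 [597.7 149.8] -0.126955575664498
B [532.3  59.5] 54.0 [583.7  51.8] -0.11882948672086124
C [517.2 -39.5] 53.4 [568.6 -47.2] -0.1440205843118103
[448.71778195  73.62568024 257.29642571] -0.14345956223519624
[ 0.09586118  0.0201766  -0.02798977] [ 0.54263361 -0.46487261 -0.26674998]
```

```bash
python3 -m handwheel '[[[45,2.5,0],0,1],[[95,2.5,0],0,1],[[135,2.5,40],0,1],[[135,2.5,90],0,1],[[135,2.5,140],0,1],[[135,2.5,165],0,1],[[135,2.5,165],0,1]]'
python3 - <<'E'
from h import *
import pickle
f=wrist(); save(f,"w3.png",None,1.0)
m=wristpose(); print(m[:3,3],np.arctan2(m[1,0],m[0,0]))
E
```

```text
clock: 5.2
position: [577.1, 51.5, 84.6]
tcp_rot: [0.0, 0.997, -0.072, -0.004]
wrist_force: [0.3, -0.2, -0.0]
opening: 81.5
gripper_force: 0.0
[578.89855227  51.68277849  87.47816849] -0.14341621873148186
```

View pics/w3.png

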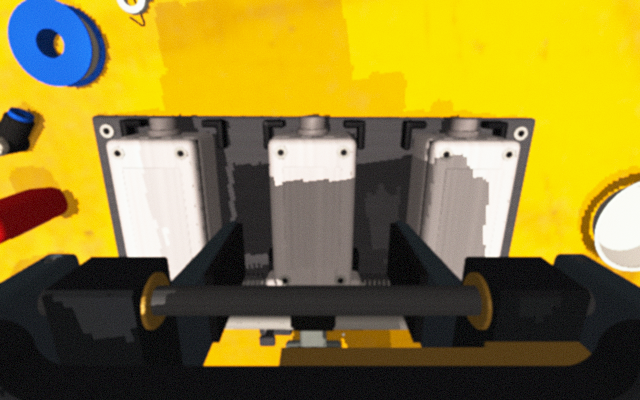

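The fingers straddle box B symmetrically (lid at 270–355; fingers at about 210 and 420). Next I'll descend and grip.

```bash
python3 -m handwheel '[[[2,0,30],0,1],[[2,0,55],0,1],[[2,0,68],0,1],[[2,0,70],0,1],[[2,0,70],0,0.45],[[2,0,70],0,0.45],[[2,0,70],0,0.3],[[2,0,70],0,0.3],[[2,0,70],0,0.3],[[2,0,70],0,0.3]]' 40
```

```text
clock: 6.25
position: [582.8, 51.7, 19.9]
tcp_rot: [-0.0, 0.997, -0.072, 0.0]
wrist_force: [-1.2, 0.9, 6.4]
opening: 53.9
gripper_force: 40.0
```

```bash
cat > tq.py <<'E'
from h import *
S=[]
for i in range(8):
    grab_frame("side"); s=ctrl.state(); m=wristpose(); S.append(np.r_[m[:3,:3].T@s["torque"],m[:3,:3].T@s["wrist_force"],s["position"]])
S=np.array(S); print(s["clock"],S.mean(0).round(4)); print(S[:,:6].std(0).round(4),s["opening"])
E
python3 -m handwheel '[[[0,0,-15],0,0.3],[[0,0,-40],0,0.3],[[0,0,-80],0,0.3],[[0,0,-105],0,0.3],[[0,0,-110],0,0.3],[[0,0,-110],0,0.3],[[0,0,-110],0,0.3],[[0,0,-110],0,0.3],[[0,0,-110],0,0.3]]'; python3 tq.py
```

```text
clock: 7.15
position: [581.9, 51.6, 128.4]
tcp_rot: [0.0, 0.997, -0.072, -0.001]
wrist_force: [-0.4, -0.3, -1.3]
opening: 53.8
gripper_force: 40.0
7.55 [ 3.600000e-02 -3.490000e-02 -6.300000e-03  3.590000e-02  8.000000e-03
  1.324600e+00  5.823822e+02  5.163500e+01  1.290946e+02]
[0.0192 0.0355 0.024  0.3339 0.6063 0.4688] 53.65984118407406
```

```bash
python3 -m handwheel '[[[50,0,0],0,0.3],[[100,0,0],0,0.3],[[100,0,0],0,0.3],[[100,0,0],0,0.3],[[100,0,0],0,0.3],[[100,0,0],0,0.3],[[100,0,0],0,0.3],[[100,0,0],0,0.3]]'; python3 tq.py
python3 -m handwheel '[[[-50,0,0],0,0.3],[[-100,0,0],0,0.3],[[-100,0,0],0,0.3],[[-100,0,0],0,0.3],[[-100,0,0],0,0.3],[[-100,0,0],0,0.3],[[-100,0,0],0,0.3],[[-100,0,0],0,0.3]]'; python3 tq.py
```

```text
clock: 8.35
position: [681.2, 37.5, 129.7]
tcp_rot: [-0.0, 0.997, -0.071, 0.0]
wrist_force: [-0.9, 0.3, -1.3]
opening: 53.9
gripper_force: 40.0
8.75 [ 4.640000e-02 -2.830000e-02 -7.100000e-03  2.804000e-01  3.259000e-01
  1.310900e+00  6.814509e+02  3.740810e+01  1.295885e+02]
[0.029  0.0179 0.0252 0.441  0.3072 0.5909] 53.85372176982161
clock: 9.55
position: [583.0, 51.6, 129.4]
tcp_rot: [0.0, 0.997, -0.072, 0.0]
wrist_force: [-0.1, -0.4, -0.6]
opening: 53.8
gripper_force: 40.0
9.95 [ 5.090000e-02 -3.130000e-02  5.000000e-04  2.212000e-01  3.494000e-01
  9.259000e-01  5.826554e+02  5.161780e+01  1.294455e+02]
[0.032  0.0222 0.0179 0.5018 0.4951 0.4087] 53.92451206143835
```

Box B reads about 0.12 kg (lighter than any box with the bolt) and its moment did not shift, so it is silent. I'll put it back.

```bash
python3 -m handwheel '[[[0,0,40],0,0.3],[[0,0,75],0,0.3],[[0,0,95],0,0.3],[[0,0,105],0,0.3],[[0,0,109],0,0.3],[[0,0,109],0,0.3],[[0,0,109],0,0.3],[[0,0,109],0,0.8],[[0,0,109],0,1],[[0,0,109],0,1]]'; python3 -m handwheel '[[[0,0,0],0,1],[[0,0,-15],0,1],[[0,0,-60],0,1],[[0,0,-100],0,1],[[0,0,-130],0,1],[[0,0,-130],0,1],[[0,0,-130],0,1]]';python3 - <<'E'
from h import *
f=wrist(); save(f,"w4.png",None,1.0); print(wristpose()[:3,3])
import pickle; pickle.dump(f,open("w4.pkl","wb"))
print([w(f,u,165).round() for u in (165,305,465)])
E
```

```text
clock: 10.95
position: [582.9, 51.7, 20.9]
tcp_rot: [-0.0, 0.997, -0.072, 0.0]
wrist_force: [-0.3, 0.1, 0.4]
opening: 75.0
gripper_force: 0.0
clock: 11.65
position: [582.8, 51.7, 151.7]
tcp_rot: [-0.0, 0.997, -0.072, 0.001]
wrist_force: [-0.3, 0.3, -1.9]
opening: 91.1
gripper_force: 0.0
[582.20147135  51.62642188 150.5356711 ]
[array([629., 170.,  55.]), array([613.,  56.,  57.]), array([594., -74.,  55.])]
```

View pics/w4.png

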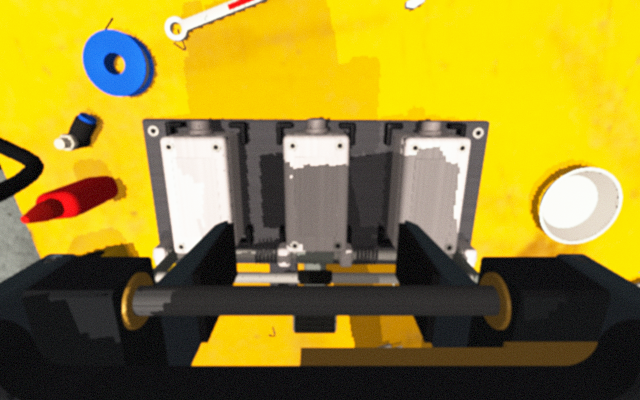

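B is seated again (lid at 57 mm, centred at pixel 317). Next is box C on the right.

```bash
python3 -m handwheel '[[[0,50,0],0,1],[[0,100,0],0,1],[[0,100,45],0,1],[[0,100,90],0,1],[[0,100,120],0,1],[[0,100,131],0,1],[[0,100,131],0,1],[[0,100,131],0,0.3],[[0,100,131],0,0.3],[[0,100,131],0,0.3]]' 40; python3 -m handwheel '[[[0,0,0],0,0.3],[[0,0,0],0,0.3],[[0,0,-15],0,0.3],[[0,0,-40],0,0.3],[[0,0,-80],0,0.3],[[0,0,-105],0,0.3],[[0,0,-110],0,0.3],[[0,0,-110],0,0.3],[[0,0,-110],0,0.3],[[0,0,-110],0,0.3]]'; python3 tq.py
```

```text
clock: 12.7
position: [569.2, -47.3, 20.8]
tcp_rot: [0.0, 0.997, -0.071, 0.001]
wrist_force: [-0.1, 0.9, 0.6]
opening: 70.0
gripper_force: 0.0
clock: 13.7
position: [567.4, -47.3, 128.2]
tcp_rot: [-0.0, 0.997, -0.072, -0.001]
wrist_force: [-0.6, 0.8, -1.6]
opening: 53.7
gripper_force: 40.0
14.1 [ 4.280000e-02 -4.190000e-02 -1.020000e-02 -2.217000e-01 -3.589000e-01
  1.922400e+00  5.679335e+02 -4.729820e+01  1.288211e+02]
[0.0431 0.0272 0.0272 0.313  0.3926 0.5348] 53.85196767121893
```

```bash
python3 -m handwheel '[[[50,0,0],0,0.3],[[100,0,0],0,0.3],[[100,0,0],0,0.3],[[100,0,0],0,0.3],[[100,0,0],0,0.3],[[100,0,0],0,0.3],[[100,0,0],0,0.3],[[100,0,0],0,0.3]]'; python3 tq.py
python3 -m handwheel '[[[-50,0,0],0,0.3],[[-100,0,0],0,0.3],[[-100,0,0],0,0.3],[[-100,0,0],0,0.3],[[-100,0,0],0,0.3],[[-100,0,0],0,0.3],[[-100,0,0],0,0.3],[[-100,0,0],0,0.3]]'; python3 tq.py
```

```text
clock: 14.9
position: [666.9, -61.5, 129.7]
tcp_rot: [-0.0, 0.997, -0.072, 0.0]
wrist_force: [-0.1, 0.4, -2.1]
opening: 53.9
gripper_force: 40.0
15.3 [ 1.970000e-02 -6.250000e-02 -3.700000e-03 -1.166000e-01  2.022000e-01
  1.972900e+00  6.671815e+02 -6.159020e+01  1.295857e+02]
[0.0304 0.0169 0.038  0.3568 0.4371 0.4483] 53.788720267011776
clock: 16.1
position: [568.7, -47.4, 129.4]
tcp_rot: [-0.0, 0.997, -0.072, 0.0]
wrist_force: [-0.3, 0.3, -2.7]
opening: 53.5
gripper_force: 40.0
16.5 [ 1.900000e-02 -1.410000e-02  2.700000e-03 -4.830000e-02  1.618000e-01
  2.061300e+00  5.683880e+02 -4.734100e+01  1.294467e+02]
[0.0226 0.0155 0.0331 0.4712 0.5213 0.4066] 54.017213397114084
```

Box C's moment shifts by 0.048 N m between throws, as expected for the bolt. I'll repeat the shake to confirm.

```bash
python3 -m handwheel '[[[50,0,0],0,0.3],[[100,0,0],0,0.3],[[100,0,0],0,0.3],[[100,0,0],0,0.3],[[100,0,0],0,0.3],[[100,0,0],0,0.3],[[100,0,0],0,0.3],[[100,0,0],0,0.3]]'; python3 tq.py
python3 -m handwheel '[[[-50,0,0],0,0.3],[[-100,0,0],0,0.3],[[-100,0,0],0,0.3],[[-100,0,0],0,0.3],[[-100,0,0],0,0.3],[[-50,0,0],0,0.3],[[0,0,0],0,0.3],[[-50,0,0],0,0.3],[[-100,0,0],0,0.3],[[-100,0,0],0,0.3]]'
python3 -m handwheel '[[[0,0,0],0,0.3],[[0,0,0],0,0.3],[[0,0,0],0,0.3],[[0,0,0],0,0.3]]'; python3 tq.py
```

```text
clock: 17.3
position: [666.9, -61.5, 129.7]
tcp_rot: [-0.0, 0.997, -0.072, 0.0]
wrist_force: [0.3, 0.6, -2.6]
opening: 54.1
gripper_force: 40.0
17.7 [ 4.670000e-02 -4.810000e-02 -1.600000e-02 -8.310000e-02  3.976000e-01
  2.036900e+00  6.671687e+02 -6.158730e+01  1.295800e+02]
[0.0408 0.0317 0.0113 0.4455 0.516  0.3909] 53.79005179794296
clock: 18.7
position: [563.2, -46.6, 127.3]
tcp_rot: [-0.0, 0.997, -0.071, -0.003]
wrist_force: [0.4, 0.6, -1.7]
opening: 53.9
gripper_force: 40.0
clock: 19.1
position: [569.2, -47.5, 129.7]
tcp_rot: [0.0, 0.997, -0.072, 0.0]
wrist_force: [0.1, 1.0, -1.5]
opening: 54.1
gripper_force: 40.0
19.5 [ 3.040000e-02 -1.510000e-02  5.200000e-03 -1.785000e-01  1.321000e-01
  1.767200e+00  5.685279e+02 -4.736540e+01  1.295159e+02]
[0.0323 0.0268 0.0282 0.5353 0.4815 0.6356] 53.80898450328428
```

Confirmed again (-0.048 against -0.015), so box C rattles. Next I'll carry it over the large dish.

```bash
python3 -m handwheel '[[[5,20,-5],0,0.3],[[13,55,-10],0,0.3],[[23,95,-20],0,0.3],[[33,135,-20],0,0.3],[[43,175,-20],0,0.3],[[52,215,-20],0,0.3],[[60,245,-20],0,0.3],[[64,262,-20],0,0.3],[[66,269,-20],0,0.3],[[66,269,-20],0,0.3]]'; python3 -m handwheel '[[[0,0,0],0,0.3],[[0,0,0],0,0.3],[[0,0,0],0,0.3],[[0,0,0],0,0.3],[[0,0,0],0,0.3],[[0,0,0],0,0.3]]'
python3 - <<'E'
from h import *
f=grab_frame("scene"); g=grab_frame("wrist")
im=np.vstack([f["image"][100:330,150:550],g["image"][0:400:1,120:520][:230]])[:,:,::-1]
cv2.imwrite("pics/end.png",cv2.resize(im,None,fx=1.3,fy=1.3))
print(w(f,236,252).round(),w(f,272,229).round(),ctrl.state()["torque"])
E
```

```text
clock: 20.5
position: [595.2, -322.9, 149.3]
tcp_rot: [-0.0, 0.997, -0.072, -0.0]
wrist_force: [-0.3, 1.0, -1.5]
opening: 53.8
gripper_force: 40.0
clock: 21.1
position: [595.2, -322.9, 149.5]
tcp_rot: [-0.0, 0.997, -0.071, -0.0]
wrist_force: [-0.3, 0.6, -1.7]
opening: 53.7
gripper_force: 40.0
[597. 152.  56.] [582.  62.  58.] [ 0.05958181  0.02467963 -0.02661276]
```

View pics/end.png

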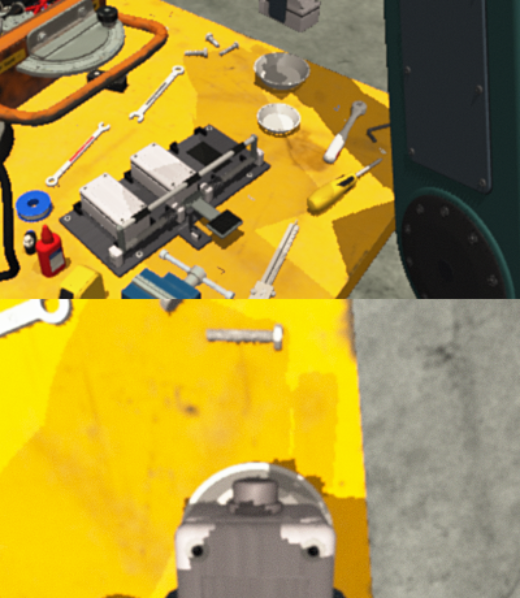

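The picture shows boxes A and B seated in their nests, the lever still latched and the dish where it was. Box C is held level and centred over the dish.

```bash
python3 -c "
from cell import job
print(job.finish_job())"
```

```text
the job is handed in; nothing more can be done
None
```

Job handed in at about 21 s: the lever is latched, and the rattling box (right nest) is held level and still over the 111 mm dish. The middle box tested silent and is back in its nest. I never lifted the left box, since two shakes of the right one shifted the wrist moment by 0.03–0.05 N m, as the bolt should. No verdict came back.

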